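Rack the open vials and bring the pipette over one of them

TASK

Stand the two open white vials upright in empty cells of the blue divided carrier, one to a cell, and let go of them. Then draw the pipette up out of its slanted stand, turn it until it is upright with the tip straight down, and finish while still holding it, quite still, with its tip centred over the open mouth of the vial with the blue band and raised no more than about 5 cm above it, ready to dispense. Leave the capped brown vial, timer, tape and forceps as they are.

Things in the scene. Friction and masses are not known exactly. Their poses are not given: they have to be found in the camera images.
- blue_vial: Open white plastic vial with a blue band, loose, standing upright on the worktop: 61 mm tall, body 27 mm in diameter up to 45 mm, then a 23 mm neck with an open 20 mm mouth; 30 g. Origin at the centre of its underside, z up. Grip the body; in the carrier the fingertips must stay above the carrier's walls.
- orange_vial: The same vial with an orange band (61 mm tall, body 27 mm in diameter up to 45 mm). Origin at the centre of its underside, z up. The two vials start at least 60 mm apart, side by side before the gap between two centrifuges about 0.26 m tall: picking them up with the fingers closing fore and aft (world x) keeps the gripper clear of both.
- vial_carrier: Blue divided carrier, fixed: one row of four square open cells along its own x axis, 148 mm (x) by 40 mm (y); walls and dividers 4 mm thick, tops 22 mm above the worktop, floor 4 mm thick, cells 32 mm square at 36 mm pitch. Origin at the centre of its underside. Vials stand side by side along the row: put them in and let go with the fingers closing along the carrier's y, across the row.
- cell_1 (a point): Centre of the floor of the first cell (at the carrier's -x end, near the robot), 4 mm above the worktop. Empty at the start.
- cell_2 (a point): Centre of the floor of the second cell. Empty at the start.
- cell_3 (a point): Centre of the floor of the third cell. Empty at the start.
- cell_4 (a point): Centre of the floor of the fourth cell (at the carrier's +x end, far from the robot), taken by the capped brown vial.
- capped_vial: Brown vial with a red cap, 23 mm in diameter, 52 mm tall, standing loose in the fourth cell; stays there. Origin at the centre of its underside.
- pipette: Grey hand pipette, loose, yellow tip fitted, 290 mm long, 0.1 kg. Stands in the stand tip down, leaning 37 degrees. Its y axis runs from tip end (y -160 mm) to push button top (y +130). Handle y -20 to 110: 26 mm wide in x, 24 mm thick in z; finger hook on +x (faces up in the stand), y 73 to 104, x to 20. Shaft 14 mm thick, narrowing to 9. z is level: grip across z, tool pointing along -y.
- pipette_grip (a point): Place to grip: the middle of the handle at the pipette's y = 75 mm, 235 mm above the tip's end, 55 mm below the push button's top; 24 mm thick along the pipette's z, offset 3.6 mm in z from the line of shaft and tip. About 0.2 m above the worktop; the push button, 0.25 m up, is the highest thing near the work: pass above it.
- pipette_tip (a point): The very end of the pipette's yellow tip.
- pipette_stand: White slanted stand, fixed, base 150 by 92 mm; a grey collar plate on top and a guide plate 80 mm below it along the slant. The shaft passes a 17 mm square hole in the collar and a 14 mm one in the guide; the handle's end sits on the collar. Draw the pipette out along its length: the tip clears the collar after 140 mm. Origin under the base; the pipette leans to the stand's -x, the robot's right.
- stand_collar (a point): Centre of the hole in the top face of the stand's collar plate, 130 mm above the worktop.
- lab_timer: White lab timer, 62 mm square, 18 mm high, loose bystander at the front right; leave alone.
- tape_roll: Yellow roll of tape lying flat, 91 mm across, 19 mm high, loose bystander at the front right; leave alone.
- forceps: Steel forceps, 131 mm long, loose bystander at the far front right; leave alone.
There are look-alikes about, which are no part of the job. What is shaped like the orange_vial but green or purple is not meant.

How it is judged:
By the outcome, as a careful person would: the job done as asked, in the order asked, and still so for the second after the job is handed in, while the arm keeps its last pose, push and grip.
It also fails if it takes over 72 s, if anything falls off the work surface, if the arm or the gripper's body presses on something with over 40 N, if the wrist force passes 120 N, or if a joint passes its speed limit or range.

ROBOT

A 6-joint arm with a two-finger parallel gripper is mounted at the origin on a cart in front of the work surface, level with it; the furniture and walls round the work are solid. World frame = base frame: x ahead of the robot, y to its left, z up, the work surface at z = 0. Lengths are in m, angles in rad, forces in N, time in s.
With the tool pointing down it reaches from about 0.3 to 0.875 m from the base axis. Payload 6.4 kg.
Tool frame: the origin (TCP) lies between the finger pads, 19 mm behind the fingertips; this is the grasp point; z points along the fingers, y is the line along which they close (so a half turn about z gives the same grasp; the last joint's range is limited). The gripper opens to 85 mm and grips with 20 to 120 N. Pads are 22 mm wide; open, the fingers measure 114 mm over their backs; the gripper's body (76 mm by 85 mm) begins 54 mm behind the grasp point. The pads swing forward as they close: fully open they stand 13 mm farther back than shut.
Start: joints at [1.011, 0.181, 1.607, -0, 1.354, -0.206], TCP at [0.199, 0.539, 0.25] pointing down, gripper open.
Joint ranges: [-2.99, 2.99], [-0.89, 2.07], [0.3, 2.58], [-1.14, 4.28], [0, 2.63], [-3.12, 3.12]. Speed limits (rad/s): [2.57, 2.57, 3.01, 3.14, 3.14, 3.14].

INTERFACE

Orientations are given as a unit quaternion [w, x, y, z].
In Python, from bench import ctrl gives the robot as it stands. The module is installed in compiled form; this text tells all that it offers.
- The arm moves only by the tool servo_tool, never from a script. Its argument "commands" is a list of rows, each a list of 3 entries, a list of its own where there are three numbers: the shift along the tool's x, y, z in mm, then the turn about the tool's z in rad, then the finger opening in mm, from 0 to 85.4. In form: [[[dx, dy, dz], turn, jaw], ...]. A call has 1 to 20 rows; each row shifts and turns the commanded pose from where the row before left it, along the tool's axes as they then stand; what a row does not reach is not made up. A row lasts 1/8 s, in which the tool goes at most 62.5 mm and 10.7 degrees, less where a joint would pass 70% of its speed; a pose out of reach is approached as far as the arm can. A call with a gripper value outside its range is refused whole. The fingers move at their own pace and stop on an object; the grip force is fixed at half the most. Time passes only in rows, so rows that do not move let the fingers close. It gives the time, the measured TCP pose, the force, the opening and the grip force at its end, in the units of the state.
- ctrl.get_obs(): the state, without advancing time (a new reading comes with each control period).
- ctrl.camera(name): name is "scene" or "side" or "wrist"; returns a dict with "color" (480x640x3 uint8, red, green, blue), "z_map" (480x640 float32, m along the optical axis (not along the pixel's ray), 0 where there is no reading), "fx", "fy", "cx", "cy" (pixels), "R" (3x3) and "t" (3): a world point X has camera coordinates R X + t. Camera axes: x right, y down, z forward; pixel columns grow to the right and rows downward; lengths in m; the calibration is good to about 2 mm. A picture is of the moment at which its call begins.
- ctrl.hand_in(): hands the job in; it is judged then, once.
The state is a dict: "time_s": time; "q": joint angles; "dq": joint speeds; "joint_efforts": joint torques, N m; "eef_pos": TCP position; "eef_rot": TCP orientation; "wrist_force": force on the tool from outside, world axes, zero at the start; "torque": the same for the moment, N m; "opening": opening from 0.0 (shut) to 1.0 (fully open); "grasp_force": force on a finger pad.
Only numpy, scipy, OpenCV 4.12 (cv2) and the standard library are available. Lean on these libraries where they do the work, as an engineer would, in place of code of your own. Each camera call takes 0.05 s, during which the arm holds its last target. There are 200 camera calls.

## Working session

There is one attempt and no reset: what is moved stays moved. The work goes in short steps, Python scripts to look and compute and a tool call to move; the robot and the scene stay as the last step left them, time stands still between calls to the robot, and variables do not carry over. Pictures are saved under pics/ and viewed, at most 13 in all, crops included, and the job is handed in when it is done.

Besides the shell and the picture viewer there is one more tool, called after "Emit:" as a command line: name --argument value ..., lists and objects as JSON in quotes. servo_tool: Moves the arm, as the interface text tells. Its arguments: {"type":"object","properties":{"commands":{"type":"array"}},"required":["commands"]}

```bash
mkdir -p pics
cat > h.py <<'E'
import numpy as np, cv2
from bench import ctrl
def cloud(c):
    z=c["z_map"];v,u=np.mgrid[:480,:640]
    P=np.stack([(u-c["cx"])/c["fx"]*z,(v-c["cy"])/c["fy"]*z,z],-1)
    W=(P-c["t"])@c["R"]
    W[z<=0]=np.nan
    return W
E
python3 - <<'E'
from h import *
o=ctrl.get_obs();print({k:np.round(v,3) for k,v in o.items()})
for n in["scene","side","wrist"]:
    c=ctrl.camera(n);np.savez("cam_"+n,**c);cv2.imwrite(f"pics/{n}0.png",c["color"][...,::-1])
    print(n,np.round(-c["R"].T@c["t"],3),np.round(c["R"][2],2))
E
```

```text
{'time_s': np.float64(0.0), 'q': array([ 1.011,  0.182,  1.608, -0.   ,  1.354, -0.206]), 'dq': array([ 0.002, -0.001,  0.001, -0.003, -0.   , -0.002]), 'joint_efforts': array([-0.0000e+00, -4.4488e+01, -3.5133e+01, -0.0000e+00,  9.0000e-03,
        0.0000e+00]), 'eef_pos': array([0.199, 0.539, 0.249]), 'eef_rot': array([-0.   ,  0.176,  0.984, -0.001]), 'wrist_force': array([-0.826,  0.275,  0.223]), 'torque': array([ 0.005, -0.026, -0.008]), 'grasp_force': np.float64(0.0), 'opening': np.float64(1.0)}
scene [-0.688  0.074  1.133] [ 0.78 -0.04 -0.63]
side [-0.618  0.566  0.755] [ 0.81 -0.4  -0.43]
wrist [0.12  0.568 0.372] [ 0.3  -0.11 -0.95]
```

View pics/scene0.png

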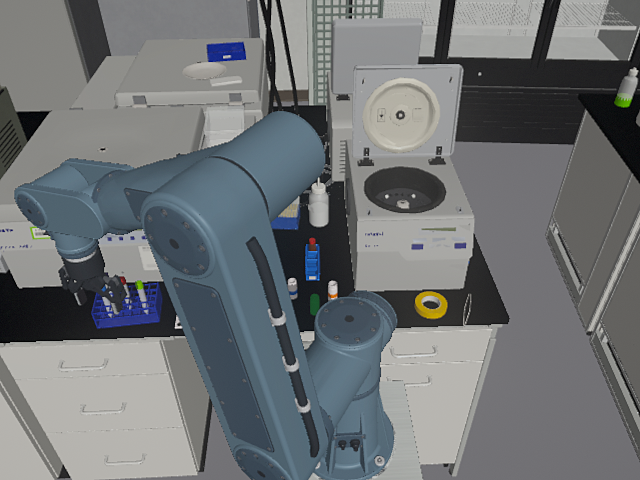

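View pics/side0.png

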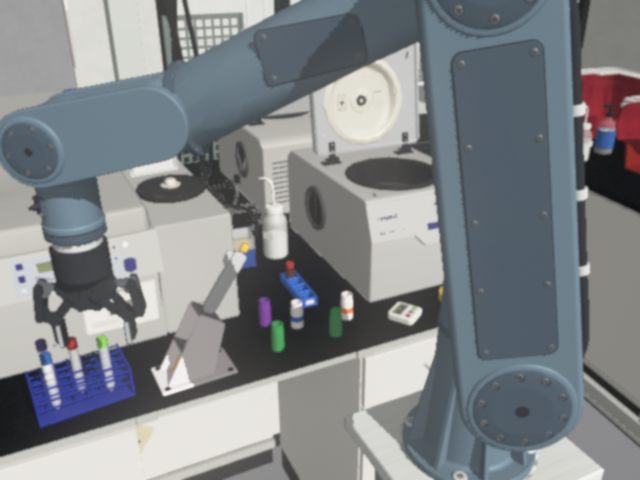

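The side view shows the blue vial near (297,314), orange (347,305), the carrier (298,288) with the brown vial at its far end (290,270), and the pipette from its button (244,248) down to the stand (195,350). The scene view shows blue (292,288), orange (332,290) and the carrier (312,262). Next I'll measure from the depth maps.

```bash
cat > m.py <<'E'
from h import *
for n,rs in {"side":dict(blue=(286,296,306,332),orange=(337,288,357,325),carr=(275,262,320,308),purple=(255,296,274,328),green=(268,320,288,352),green2=(327,306,345,338)),
 "scene":dict(blue=(285,275,300,302),orange=(325,277,342,302),carr=(302,236,322,282))}.items():
    c=np.load(f"cam_{n}.npz");W=cloud(c)
    for k,(a,b,e,d) in rs.items():
        w=W[b:d,a:e].reshape(-1,3);col=c["color"][b:d,a:e].reshape(-1,3).astype(int)
        m=w[:,2]>0.008
        m&=w[:,2]<0.1
        if k=="carr":
            m&=(col[:,2]>col[:,0]+60)&(w[:,2]>.017)&(w[:,2]<.027)
            p=w[m]; r=cv2.minAreaRect((p[:,:2]*1000).astype(np.float32)); print(n,k,len(p),r,p[:,2].mean())
            print(np.round(cv2.boxPoints(r)))
        else:
            p=w[m];
            top=p[p[:,2]>p[:,2].max()-.006]
            from scipy.optimize import least_squares
            body=p[(p[:,2]>.012)&(p[:,2]<.042)]
            C=-c["R"].T@c["t"]
            f=least_squares(lambda x:np.hypot(body[:,0]-x[0],body[:,1]-x[1])-.0135,body[:,:2].mean(0)+.01*(body.mean(0)-C)[:2]/np.linalg.norm((body.mean(0)-C)[:2]),loss="soft_l1",f_scale=.002)
            print(n,k,len(p),"z",p[:,2].max().round(4),"top",top.mean(0).round(4),"fit",f.x.round(4),np.median(abs(f.fun)).round(4))
c=np.load("cam_side.npz");im=c["color"][220:400,140:320]
cv2.imwrite("pics/pip.png",cv2.resize(im,None,fx=3.3,fy=3.3,interpolation=cv2.INTER_CUBIC)[...,::-1])
W=cloud(c)
for (u,v) in [(244,247),(238,258),(230,270),(222,284),(214,300),(160,372),(178,390),(236,368),(225,345),(200,310),(222,320)]: print(u,v,W[v,u].round(4),c["color"][v,u])
E
python3 m.py
```

```text
side blue 345 z 0.0639 top [0.4563 0.1197 0.0605] fit [0.4597 0.1187] 0.0018
side orange 377 z 0.0647 top [0.4229 0.0185 0.0609] fit [0.4198 0.0169] 0.0041
side carr 286 ((593.3419799804688, 58.923377990722656), (45.367637634277344, 153.38302612304688), 87.4118881225586) 0.021146258154924574
[[516.  40.]
 [669.  33.]
 [671.  78.]
 [518.  85.]]
side purple 314 z 0.0641 top [0.4778 0.184  0.0606] fit [0.4988 0.1807] 0.0011
side green 342 z 0.0637 top [0.3956 0.1907 0.0603] fit [0.3966 0.19  ] 0.0012
side green2 347 z 0.0647 top [0.3886 0.0577 0.0614] fit [0.3913 0.056 ] 0.0015
scene blue 155 z 0.0676 top [0.4588 0.1166 0.0635] fit [0.4606 0.1177] 0.0018
scene orange 158 z 0.0684 top [0.4386 0.0015 0.0645] fit [0.4438 0.0027] 0.0018
scene carr 209 ((594.26318359375, 55.403099060058594), (43.033973693847656, 150.31887817382812), 88.89281463623047) 0.022095068339409465
[[519.  35.]
 [669.  32.]
 [670.  75.]
 [520.  78.]]
244 247 [0.4075 0.2462 0.2433] [240 215 108]
238 258 [0.4007 0.2617 0.2263] [220 220 219]
230 270 [0.3981 0.28   0.2058] [134 134 133]
222 284 [0.3962 0.2984 0.1807] [134 134 133]
214 300 [0.393  0.3176 0.1519] [134 133 133]
160 372 [0.4135 0.4335 0.007 ] [231 227 225]
178 390 [0.3496 0.4139 0.0018] [239 237 235]
236 368 [0.3609 0.2945 0.0058] [109 106 105]
225 345 [ 0.4577  0.2874 -0.0016] [58 58 56]
200 310 [0.3857 0.3479 0.1418] [93 91 91]
222 320 [0.55   0.2652 0.0022] [100  99  97]
```

View pics/pip.png

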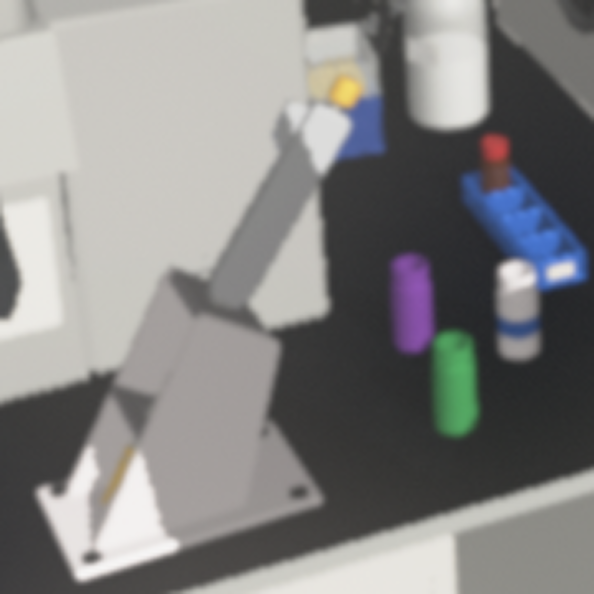

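Emit:
servo_tool --commands '[[[0, 0, -50], 0.174, 85], [[0, 0, -50], 0.174, 85], [[0, 0, -40], 0.174, 85], [[0, 0, 0], 0.174, 85], [[0, 0, 0], 0.174, 85], [[0, 0, 0], 0.174, 85], [[0, 0, 0], 0.174, 85], [[-45, 22, 0], 0, 85], [[-45, 22, 0], 0, 85], [[-45, 22, 0], 0, 85], [[-45, 22, 0], 0, 85], [[-45, 22, 0], 0, 85], [[-45, 22, 0], 0, 85], [[-45, 22, 0], 0, 85], [[-45, 22, 0], 0, 85], [[0, 0, 0], 0, 85], [[0, 0, 0], 0, 85]]'

```text
time_s: 2.28
eef_pos: [0.3746, 0.1794, 0.3898]
eef_rot: [-0.0, 0.708, 0.706, -0.0]
wrist_force: [0.4, 0.6, 0.4]
opening: 0.992
grasp_force: 0.0
```

Run:
```python
from h import *
o=ctrl.get_obs();print(o["time_s"],o["q"].round(3),o["eef_pos"].round(4),o["eef_rot"].round(4))
for n in["scene","side","wrist"]:
    c=ctrl.camera(n);np.savez("c1_"+n,**c);cv2.imwrite(f"pics/{n}1.png",c["color"][...,::-1])
```

```text
2.275 [ 1.590e-01 -2.800e-01  1.772e+00  1.000e-03  1.651e+00  1.610e-01] [0.3746 0.1794 0.3898] [-4.000e-04  7.077e-01  7.065e-01 -1.000e-04]
```

View pics/wrist1.png

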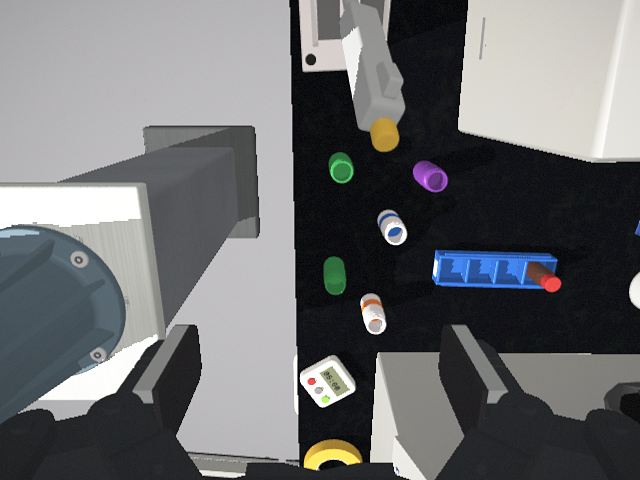

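The wrist view shows the blue vial at (391,228), orange (373,314), carrier (495,270) with cells 1–3 empty, and the pipette from its button (385,133) up to (355,10). The centrifuge faces are at (460–590,130–160) and below row 352.

```bash
cat > m2.py <<'E'
from h import *
from scipy.optimize import least_squares
for n,rs in {"wrist":dict(blue=(375,205,412,250),orange=(355,288,390,338)),"scene":dict(blue=(283,272,300,304),orange=(325,277,342,304))}.items():
    c=np.load(f"c1_{n}.npz");W=cloud(c);C=-c["R"].T@c["t"]
    for k,(a,b,e,d) in rs.items():
        w=W[b:d,a:e].reshape(-1,3);p=w[(w[:,2]>.008)&(w[:,2]<.1)]
        rim=p[p[:,2]>.056]; 
        r=cv2.minEnclosingCircle((rim[:,:2]*1000).astype(np.float32))
        body=p[(p[:,2]>.012)&(p[:,2]<.042)]
        f=least_squares(lambda x:np.hypot(body[:,0]-x[0],body[:,1]-x[1])-.0135,r[0]/np.array(1000.),loss="soft_l1",f_scale=.002)
        print(n,k,"rimz",np.percentile(p[:,2],98).round(4),"rim",np.round(r[0],1),round(r[1],1),"fit",f.x.round(4),np.median(abs(f.fun)).round(4))
c=np.load("c1_wrist.npz");W=cloud(c);col=c["color"].astype(int)
m=(col[...,2]>col[...,0]+60)&(W[...,2]>.017)&(W[...,2]<.027);m[:, :425]=0;m[:,575:]=0;m[:240]=0;m[300:]=0
r=cv2.minAreaRect((W[m][:,:2]*1000).astype(np.float32));print("carrier",r,W[m][:,2].mean());print(cv2.boxPoints(r).round(1))
# centrifuge extents
m=(W[...,2]>.08)&(W[...,2]<.45)&(W[...,0]>.35)
for nm,s in (("L",np.s_[0:170,455:640]),("R",np.s_[345:480,370:470])):
    p=W[s][m[s]];print(nm,np.percentile(p,[0.5,99.5],axis=0).round(3).tolist())
# pipette handle
for nm in("wrist","side","scene"):
    c=np.load(f"c1_{nm}.npz");W=cloud(c);col=c["color"].astype(int)
    m=(W[...,0]>.34)&(W[...,0]<.46)&(W[...,1]>.2)&(W[...,1]<.36)&(W[...,2]>.145)&(W[...,2]<.27)
    p=W[m]
    if len(p)<20: print(nm,len(p));continue
    print(nm,len(p))
    # frame: axis u=(0,-sin37,cos37): along-axis bins
    a=np.radians(37);u=np.array([0,-np.sin(a),np.cos(a)]);v=np.array([0,np.cos(a),np.sin(a)])
    o=np.array([.4,.3,.17]);s=(p-o)@u;t=(p-o)@v
    for b in np.arange(-.04,.13,.01):
        k=(s>b)&(s<b+.01)
        if k.sum()>5:print(round(b,2),k.sum(),"x",np.percentile(p[k,0],[2,50,98]).round(4),"t",np.percentile(t[k],[2,50,98]).round(4), "c",p[k].mean(0).round(4))
E
python3 m2.py
```

```text
wrist blue rimz 0.061 rim [459.5 118.3] 12.3 fit [0.4585 0.1192] 0.0012
wrist orange rimz 0.0606 rim [442.    2.9] 12.3 fit [0.4419 0.0031] 0.0006
scene blue rimz 0.0641 rim [461.8 119.5] 15.7 fit [0.4605 0.1174] 0.0011
scene orange rimz 0.0644 rim [442.3   4.9] 14.1 fit [0.4439 0.0023] 0.0012
carrier ((595.96240234375, 56.83161163330078), (45.15851974487305, 148.87364196777344), 88.67826080322266) 0.02013206841299223
[[521.   36. ]
 [669.9  32.5]
 [670.9  77.7]
 [522.1  81.1]]
L [[0.529, 0.228, 0.082], [0.557, 0.339, 0.264]]
R [[0.385, -0.159, 0.081], [0.521, 0.198, 0.45]]
wrist 6016
-0.04 172 x [0.3947 0.4037 0.4182] t [0.0034 0.009  0.0118] c [0.4047 0.3275 0.1482]
-0.03 290 x [0.3912 0.4018 0.4187] t [-0.0081  0.0078  0.0118] c [0.4033 0.3199 0.154 ]
-0.02 310 x [0.3918 0.4019 0.4196] t [-0.0094  0.0077  0.0118] c [0.4034 0.3135 0.1616]
-0.01 329 x [0.3927 0.4025 0.4203] t [-0.0093  0.0076  0.0118] c [0.4044 0.3076 0.1695]
0.0 350 x [0.3934 0.4041 0.421 ] t [-0.0096  0.0076  0.0117] c [0.4053 0.3014 0.1775]
0.01 371 x [0.3944 0.4045 0.4218] t [-0.0095  0.0073  0.0116] c [0.406  0
[... 1234 characters left out ...]
9]
0.02 82 x [0.3918 0.3983 0.4171] t [-0.0101  0.0046  0.0135] c [0.3996 0.2876 0.192 ]
0.03 73 x [0.3921 0.3989 0.4172] t [-0.0093  0.0044  0.0136] c [0.4002 0.2815 0.1998]
0.04 96 x [0.3937 0.3999 0.4156] t [-0.0104  0.0061  0.0196] c [0.4021 0.2769 0.2093]
0.05 100 x [0.395  0.402  0.4175] t [-0.0099  0.0081  0.0221] c [0.4038 0.2724 0.2182]
0.06 109 x [0.3946 0.4026 0.4194] t [-0.0096  0.0096  0.0223] c [0.405  0.2675 0.227 ]
0.07 91 x [0.3971 0.4021 0.422 ] t [-0.0094  0.0042  0.0195] c [0.4049 0.258  0.232 ]
0.08 34 x [0.4023 0.4069 0.4155] t [-0.0076  0.0002  0.0058] c [0.4074 0.2482 0.2388]
0.09 44 x [0.4009 0.4077 0.4182] t [-0.0084  0.0004  0.0055] c [0.4087 0.2426 0.2453]
scene 0
```

Emit:
servo_tool --commands '[[[-44, 17, 0], 0, 60], [[-44, 17, 0], 0, 60], [[-44, 17, 0], 0, 60], [[-44.4, 16.4, 0], 0, 60], [[0, 0, 0], 0, 60], [[0, 0, 50], 0, 60], [[0, 0, 50], 0, 60], [[0, 0, 50], 0, 60], [[0, 0, 50], 0, 60], [[0, 0, 50], 0, 60], [[0, 0, 40], 0, 60], [[0, 0, 30], 0, 60], [[0, 0, 20], 0, 60], [[0, 0, 10.8], 0, 60], [[0, 0, 0], 0, 60], [[0, 0, 0], 0, 20], [[0, 0, 0], 0, 20], [[0, 0, 0], 0, 20], [[0, 0, 0], 0, 20], [[0, 0, 0], 0, 20]]'

```text
time_s: 4.92
eef_pos: [0.443, 0.0026, 0.0403]
eef_rot: [0.001, 0.708, 0.707, 0.001]
wrist_force: [-1.7, 2.0, 5.6]
opening: 0.291
grasp_force: 58.7
```

Emit:
servo_tool --commands '[[[0, 0, -30], 0, 20], [[0, 0, -50], 0, 20], [[0, 0, -50], 0, 20], [[13.5, 14, -30], 0, 20], [[13.5, 14, 0], 0, 20], [[13.5, 14, 0], 0, 20], [[13.5, 14, 0], 0, 20], [[0, 0, 0], -0.1718, 20], [[0, 0, 0], -0.1718, 20], [[0, 0, 0], -0.1718, 20], [[0, 0, 0], -0.1718, 20], [[0, 0, 0], -0.1718, 20], [[0, 0, 0], -0.1718, 20], [[0, 0, 0], -0.1718, 20], [[0, 0, 0], -0.1718, 20], [[0, 0, 0], -0.1718, 20], [[0, 0, 0], 0, 20], [[0, 0, 0], 0, 20]]'

```text
time_s: 7.18
eef_pos: [0.498, 0.057, 0.1984]
eef_rot: [-0.001, 0.014, 1.0, 0.0]
wrist_force: [0.5, 0.3, 0.2]
opening: 0.297
grasp_force: 58.9
```

Run:
```python
from h import *
o=ctrl.get_obs();print(o["time_s"],o["q"].round(3),o["eef_pos"].round(4),o["eef_rot"].round(4))
c=ctrl.camera("wrist");np.savez("c2_wrist",**c);cv2.imwrite(f"pics/wrist2.png",c["color"][...,::-1])
W=cloud(np.load("c1_scene.npz"))
for zl in ((.05,.15),(.15,.25),(.25,.3)):
  for xl in((.42,.5),(.5,.56),(.56,.62),(.62,.7)):
    m=(W[...,2]>zl[0])&(W[...,2]<zl[1])&(W[...,0]>xl[0])&(W[...,0]<xl[1])&(abs(W[...,1])<.4)
    y=W[m][:,1]; print(zl,xl,"L",y[y>.1].min().round(3) if (y>.1).any() else 0,"R",y[y<.0].max().round(3) if (y<0).any() else 0)
```

```text
7.175 [-0.123  0.071  1.84  -0.     1.233 -1.665] [0.498  0.057  0.1984] [-8.000e-04  1.430e-02  9.999e-01  1.000e-04]
(0.05, 0.15) (0.42, 0.5) L 0.107 R -0.0
(0.05, 0.15) (0.5, 0.56) L 0.168 R -0.064
(0.05, 0.15) (0.56, 0.62) L 0 R -0.065
(0.05, 0.15) (0.62, 0.7) L 0 R 0
(0.15, 0.25) (0.42, 0.5) L 0 R -0.064
(0.15, 0.25) (0.5, 0.56) L 0 R -0.064
(0.15, 0.25) (0.56, 0.62) L 0 R -0.066
(0.15, 0.25) (0.62, 0.7) L 0 R -0.066
(0.25, 0.3) (0.42, 0.5) L 0 R -0.066
(0.25, 0.3) (0.5, 0.56) L 0 R -0.065
(0.25, 0.3) (0.56, 0.62) L 0.293 R -0.066
(0.25, 0.3) (0.62, 0.7) L 0.294 R -0.066
```

View pics/wrist2.png

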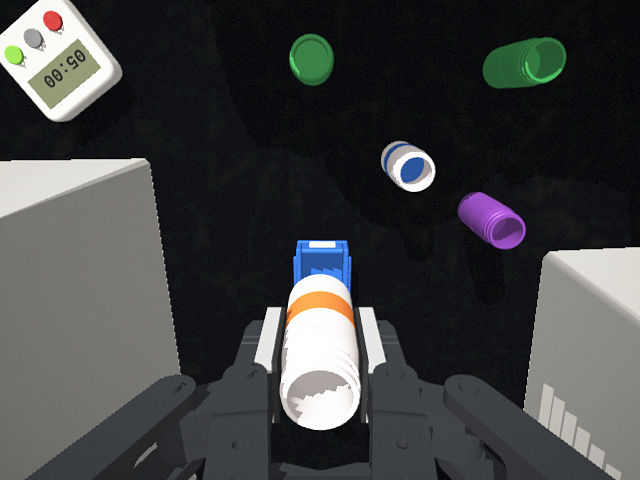

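The held orange vial is at (320,350) between the pads and the carrier's near end is at (322,262). I'll measure both in this frame.

```bash
cat > m3.py <<'E'
from h import *
c=np.load("c2_wrist.npz");W=cloud(c);col=c["color"].astype(int)
m=(col[...,2]>col[...,0]+60);m[:235]=0;m[300:]=0;m[:,:285]=0;m[:,360:]=0
k=m&(W[...,2]>.018)&(W[...,2]<.027);p=W[k];print("carrier end x",np.percentile(p[:,0],[1,5]).round(4))
for a in (.522,.528,.535,.54,.545):
    q=p[(p[:,0]>a)&(p[:,0]<a+.005)]
    if len(q)>5: print(a,len(q),"y",np.percentile(q[:,1],[0,2,50,98,100]).round(4),q[:,2].mean())
v=W[270:440,275:365].reshape(-1,3);v=v[(v[:,2]>.14)&(v[:,2]<.25)]
print("vial z",np.percentile(v[:,2],[1,99]).round(4))
t=v[v[:,2]>np.percentile(v[:,2],99)-.004];print("rim",np.array(cv2.minEnclosingCircle((t[:,:2]*1000).astype(np.float32))[0]).round(1))
from scipy.optimize import least_squares
b=W[275:330,283:358].reshape(-1,3);b=b[(b[:,2]>.16)&(b[:,2]<.19)]
f=least_squares(lambda x:np.hypot(b[:,0]-x[0],b[:,1]-x[1])-.0135,[.5,.057],loss="soft_l1",f_scale=.001);print("body fit",f.x.round(4),len(b))
E
python3 m3.py
```

```text
carrier end x [0.5212 0.5217]
0.522 231 y [0.0382 0.0383 0.0595 0.0769 0.0777] 0.020917375147675388
0.528 91 y [0.0355 0.0355 0.041  0.0787 0.0793] 0.02046461832436832
0.535 93 y [0.0352 0.0359 0.0415 0.0793 0.0793] 0.020243844418274252
0.54 89 y [0.035  0.0357 0.0413 0.0784 0.0792] 0.0204233026261265
0.545 75 y [0.0354 0.0355 0.0737 0.0784 0.0792] 0.02033101662930078
vial z [0.1595 0.2189]
rim [497.3  56.8]
body fit [0.4975 0.0568] 2303
```

Emit:
servo_tool --commands '[[[-40, 1.2, 0], 0, 20], [[-40, 1.1, 0], 0, 20], [[0, 0, 40], 0, 20], [[0, 0, 40], 0, 20], [[0, 0, 30], 0, 20], [[0, 0, 15], 0, 20], [[0, 0, 0], 0, 20], [[0, 0, 0], 0, 20]]'

```text
time_s: 8.22
eef_pos: [0.5793, 0.0569, 0.0756]
eef_rot: [0.001, 0.013, 1.0, -0.0]
wrist_force: [1.0, -0.3, -0.3]
opening: 0.295
grasp_force: 58.9
```

Emit:
servo_tool --commands '[[[1.2, 0, 5], 0, 20], [[0, 0, 7], 0, 20], [[0, 0, 7], 0, 20], [[0, 0, 6], 0, 20], [[0, 0, 4], 0, 20], [[0, 0, 0], 0, 20], [[0, 0, 0], 0, 20], [[0, 0, 0], 0, 20]]'

```text
time_s: 9.22
eef_pos: [0.577, 0.057, 0.0453]
eef_rot: [0.0, 0.013, 1.0, -0.0]
wrist_force: [-0.3, 0.1, 0.6]
opening: 0.293
grasp_force: 59.3
```

Emit:
servo_tool --commands '[[[0, 0, 0], 0, 50], [[0, 0, 0], 0, 50], [[0, 0, -15], 0, 50], [[0, 0, -45], 0, 50], [[0, 0, -50], 0, 50], [[0, 0, -50], 0.1718, 50], [[0, 0, 0], 0.1718, 60], [[0, 0, 0], 0.1718, 60], [[0, 0, 0], 0.1718, 60], [[0, 0, 0], 0.1718, 60], [[0, 0, 0], 0.1718, 60], [[0, 0, 0], 0.1718, 60], [[0, 0, 0], 0.1718, 60], [[0, 0, 0], 0.1718, 60], [[15.5, -29.5, 0], 0, 60], [[15.5, -29.5, 0], 0, 60], [[15.5, -29.5, 0], 0, 60], [[15, -29.5, 0], 0, 60], [[0, 0, 0], 0, 60], [[0, 0, 0], 0, 60]]'

```text
time_s: 11.72
eef_pos: [0.4598, 0.1185, 0.2063]
eef_rot: [0.001, 0.707, 0.707, 0.001]
wrist_force: [0.2, -0.3, -0.2]
opening: 0.703
grasp_force: 0.0
```

Run:
```python
from h import *
from scipy.optimize import least_squares
o=ctrl.get_obs();print(o["time_s"],o["q"].round(3),o["eef_pos"].round(4),o["eef_rot"].round(4))
c=ctrl.camera("wrist");W=cloud(c);cv2.imwrite("pics/wrist3.png",c["color"][...,::-1])
def fit(cx,cy,z0):
    m=(np.hypot(W[...,0]-cx,W[...,1]-cy)<.028)&(W[...,2]>z0+.012)&(W[...,2]<z0+.042);b=W[m]
    if len(b)<30: print("few",len(b));return
    f=least_squares(lambda x:np.hypot(b[:,0]-x[0],b[:,1]-x[1])-.0135,[cx,cy],loss="soft_l1",f_scale=.001);print(f.x.round(4),len(b))
fit(.459,.1185,0);fit(.577,.057,.015)
```

```text
11.725 [ 0.002 -0.002  1.898 -0.     1.244  0.002] [0.4598 0.1185 0.2063] [9.000e-04 7.074e-01 7.068e-01 7.000e-04]
[0.4595 0.1196] 788
[0.5768 0.0574] 1249
```

View pics/wrist3.png

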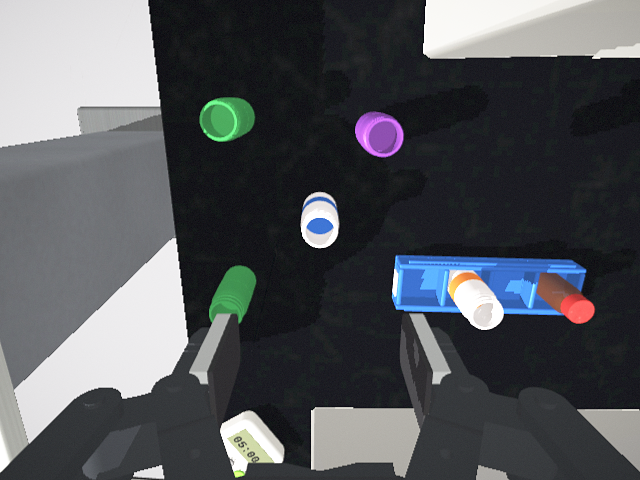

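Orange stands upright in cell 2 at (475,300), and the blue vial is centred below the gripper at (320,220). I'll pick up blue.

Emit:
servo_tool --commands '[[[0.5, -0.4, 50], 0, 60], [[0, 0, 50], 0, 60], [[0, 0, 40], 0, 60], [[0, 0, 20], 0, 60], [[0, 0, 8], 0, 60], [[0, 0, 0], 0, 60], [[0, 0, 0], 0, 20], [[0, 0, 0], 0, 20], [[0, 0, 0], 0, 20], [[0, 0, 0], 0, 20], [[0, 0, 0], 0, 20]]'

```text
time_s: 13.15
eef_pos: [0.4597, 0.1191, 0.0384]
eef_rot: [0.001, 0.707, 0.707, 0.001]
wrist_force: [-0.4, 0.1, 6.3]
opening: 0.293
grasp_force: 58.7
```

Emit:
servo_tool --commands '[[[0, 0, -30], 0, 20], [[0, 0, -50], 0, 20], [[0, 0, -50], 0, 20], [[-15, 21, -20], 0, 20], [[-15, 20.4, 0], 0, 20], [[-15.5, 20.5, 0], 0, 20], [[-16, 20.5, 0], 0, 20], [[0, 0, 0], -0.1718, 20], [[0, 0, 0], -0.1718, 20], [[0, 0, 0], -0.1718, 20], [[0, 0, 0], -0.1718, 20], [[0, 0, 0], -0.1718, 20], [[0, 0, 0], -0.1718, 20], [[0, 0, 0], -0.1718, 20], [[0, 0, 0], -0.1718, 20], [[0, 0, 0], -0.1718, 20], [[0, 0, 0], 0, 20], [[0, 0, 0], 0, 20]]'

```text
time_s: 15.4
eef_pos: [0.5409, 0.0575, 0.1874]
eef_rot: [0.0, 0.014, 1.0, -0.0]
wrist_force: [-0.3, -0.2, -0.0]
opening: 0.302
grasp_force: 59.0
```

Run:
```python
from h import *
from scipy.optimize import least_squares
o=ctrl.get_obs();print(o["time_s"],o["eef_pos"].round(4),o["eef_rot"].round(4))
c=ctrl.camera("wrist");W=cloud(c)
b=W[275:330,283:358].reshape(-1,3);b=b[(b[:,2]>.16)&(b[:,2]<.19)]
x,y=o["eef_pos"][:2]
f=least_squares(lambda q:np.hypot(b[:,0]-q[0],b[:,1]-q[1])-.0135,[x,y],loss="soft_l1",f_scale=.001);print("vial-tcp",(f.x-[x,y]).round(4),len(b))
v=W[270:440,275:365].reshape(-1,3);v=v[(v[:,2]>.14)&(v[:,2]<.25)];print(np.percentile(v[:,2],[1,99]))
```

```text
15.4 [0.5409 0.0575 0.1874] [ 1.000e-04  1.440e-02  9.999e-01 -0.000e+00]
vial-tcp [ 0.0006 -0.0002] 2402
[0.15046596 0.20977791]
```

Emit:
servo_tool --commands '[[[0, 0, 50], 0, 20], [[0, 0, 40], 0, 20], [[0, 0, 20], 0, 20], [[0, 0, 9], 0, 20], [[0, 0, 8], 0, 20], [[0, 0, 8], 0, 20], [[0, 0, 6], 0, 20], [[0, 0, 3], 0, 20], [[0, 0, 0], 0, 20], [[0, 0, 0], 0, 20]]'

```text
time_s: 16.7
eef_pos: [0.5412, 0.0575, 0.0435]
eef_rot: [0.0, 0.013, 1.0, -0.0]
wrist_force: [0.6, -0.4, 0.7]
opening: 0.294
grasp_force: 59.0
```

Emit:
servo_tool --commands '[[[0, 0, 0], 0, 50], [[0, 0, 0], 0, 50], [[0, 0, -15], 0, 50], [[0, 0, -45], 0, 50], [[0, 0, -55], 0, 50], [[0, 0, -55], 0.1754, 50], [[0, 0, -55], 0.1754, 50], [[0, 0, -55], 0.1754, 60], [[0, 0, -50], 0.1754, 60], [[0, 0, 0], 0.1754, 60], [[0, 0, 0], 0.1754, 60], [[0, 0, 0], 0.1754, 60], [[0, 0, 0], 0.1754, 60], [[44.4, -20.6, 0], 0, 60], [[44.4, -20.6, 0], 0, 60], [[44.4, -20.6, 0], 0, 60], [[44.4, -20.6, 0], 0, 60], [[44.4, -20.6, 0], 0, 60], [[0, 0, 0], 0, 60], [[0, 0, 0], 0, 60]]'

```text
time_s: 19.2
eef_pos: [0.4076, 0.2625, 0.374]
eef_rot: [0.001, 0.655, 0.756, 0.0]
wrist_force: [-0.2, -0.0, -0.3]
opening: 0.704
grasp_force: 0.0
```

```bash
cat > m4.py <<'E'
from h import *
o=ctrl.get_obs();print(o["time_s"],o["q"].round(3),o["eef_pos"].round(4),o["eef_rot"].round(4))
c=ctrl.camera("wrist");W=cloud(c);cv2.imwrite("pics/wrist4.png",c["color"][...,::-1]);np.savez("c4",**c)
a=np.radians(37);u=np.array([0,-np.sin(a),np.cos(a)]);v=np.array([0,np.cos(a),np.sin(a)])
m=(W[...,0]>.36)&(W[...,0]<.45)&(W[...,1]>.2)&(W[...,1]<.36)&(W[...,2]>.14)&(W[...,2]<.27)
p=W[m];og=np.array([.4,.3,.17]);s=(p-og)@u;t=(p-og)@v
for b in np.arange(-.04,.13,.01):
    k=(s>b)&(s<b+.01)
    if k.sum()>5:print(round(b,2),k.sum(),"x",np.percentile(p[k,0],[1,50,99]).round(4),"t",np.percentile(t[k],[1,50,99]).round(4))
E
python3 m4.py
```

```text
19.2 [ 3.270e-01 -1.060e-01  1.656e+00 -1.000e-03  1.590e+00  1.840e-01] [0.4076 0.2625 0.374 ] [5.000e-04 6.549e-01 7.557e-01 4.000e-04]
-0.04 285 x [0.3918 0.4045 0.4191] t [-0.0055  0.0083  0.0123]
-0.03 329 x [0.391  0.4042 0.4195] t [-0.009   0.0079  0.012 ]
-0.02 341 x [0.3918 0.4045 0.4202] t [-0.0102  0.0079  0.012 ]
-0.01 371 x [0.3926 0.4056 0.4214] t [-0.0095  0.0077  0.0119]
0.0 382 x [0.3935 0.4065 0.4218] t [-0.009   0.0077  0.0118]
0.01 409 x [0.3941 0.4073 0.4232] t [-0.0107  0.0079  0.0119]
0.02 425 x [0.3948 0.4078 0.4236] t [-0.0098  0.0076  0.0116]
0.03 417 x [0.3958 0.4077 0.4241] t [-0.0098  0.0078  0.0117]
0.04 332 x [0.3964 0.405  0.4254] t [-0.0109  0.0099  0.0191]
0.05 476 x [0.3973 0.4096 0.4229] t [-0.0097  0.0111  0.0206]
0.06 583 x [0.3982 0.4125 0.427 ] t [-0.0093  0.0109  0.0216]
0.07 1107 x [0.3992 0.4139 0.4266] t [-0.0106  0.0053  0.0198]
0.08 206 x [0.4056 0.4133 0.422 ] t [-0.0041  0.002   0.004 ]
0.09 487 x [0.4061 0.4139 0.4222] t [-0.0115  0.0001  0.004 ]
```

View pics/wrist4.png

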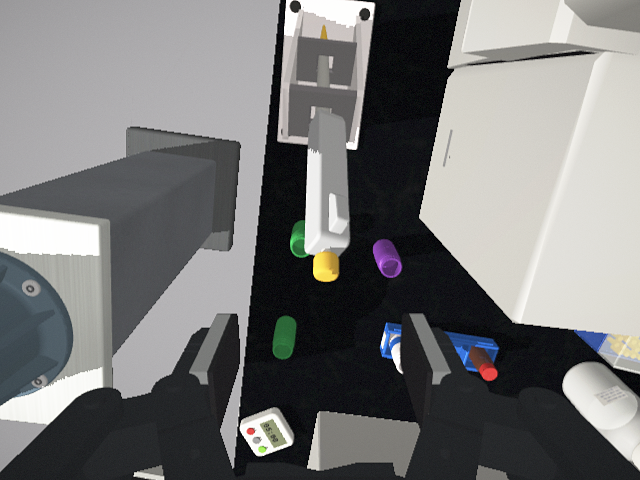

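The pipette lies straight up the image from the collar (325,115) to the button (325,265), so the tool yaw matches. Both vials are seen in the carrier at (395,350). I'll grip the handle at about y = 86 mm so the button stays clear of the palm.

Emit:
servo_tool --commands '[[[2.3, 3.8, 40], 0, 60], [[0, 0, 40], 0, 60], [[0, 0, 40], 0, 60], [[0, 0, 25], 0, 60], [[0, 0, 15], 0, 60], [[0, 0, 0], 0, 60], [[0, 0, 0], 0, 60], [[0, 0, 0], 0, 15], [[0, 0, 0], 0, 15], [[0, 0, 0], 0, 15], [[0, 0, 0], 0, 15], [[0, 0, 0], 0, 15]]'

```text
time_s: 20.75
eef_pos: [0.4116, 0.2655, 0.2141]
eef_rot: [0.001, 0.655, 0.756, 0.001]
wrist_force: [0.4, -0.9, 5.5]
opening: 0.33
grasp_force: 58.4
```

Emit:
servo_tool --commands '[[[-3, 0, -4], 0, 15], [[-6, 0, -8], 0, 15], [[-9, 0, -12], 0, 15], [[0, 0, 0], 0, 15], [[0, 0, 0], 0, 15]]'

```text
time_s: 21.38
eef_pos: [0.4136, 0.2474, 0.2372]
eef_rot: [0.0, 0.655, 0.755, -0.0]
wrist_force: [0.7, 0.6, -0.7]
opening: 0.33
grasp_force: 63.3
```

Run:
```python
from h import *
c=ctrl.camera("side");np.savez("c5",**c)
cv2.imwrite("pics/side5.png",cv2.resize(c["color"][180:400,140:320],None,fx=2.7,fy=2.7,interpolation=cv2.INTER_CUBIC)[...,::-1])
```

```text
(no output)
```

View pics/side5.png

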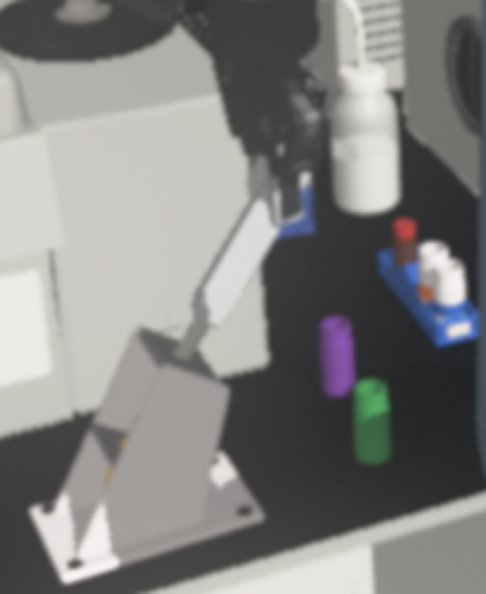

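Emit:
servo_tool --commands '[[[-9, 0, -12], 0, 15], [[-9, 0, -12], 0, 15], [[-9, 0, -12], 0, 15], [[-9, 0, -12], 0, 15], [[-9, 0, -12], 0, 15], [[-8.5, 0, -11.3], 0, 15], [[0, 0, 0], 0, 15], [[0, 0, 0], 0, 15]]'

```text
time_s: 22.42
eef_pos: [0.421, 0.1948, 0.3082]
eef_rot: [-0.0, 0.655, 0.755, -0.0]
wrist_force: [0.4, -0.6, -0.9]
opening: 0.33
grasp_force: 63.3
```

```bash
cat > pip.py <<'E'
from h import *
import sys
# fit pipette line below the jaws, in tool frame, from side cloud (and scene)
o=ctrl.get_obs();T=o["eef_pos"];print(o["time_s"],T.round(4),o["eef_rot"].round(4),o["wrist_force"].round(1))
from scipy.spatial.transform import Rotation as Ro
w,x,y,z=o["eef_rot"];R=Ro.from_quat([x,y,z,w])
for n in sys.argv[1:]:
    c=ctrl.camera(n);W=cloud(c);np.savez("last_"+n,**c);col=c["color"].astype(int)
    L=(W-T)@R.as_matrix()
    m=(abs(L[...,1])<.03)&(L[...,2]>.024)&(L[...,2]<.115)&(abs(L[...,0])<.11)
    p=L[m]
    print(n,len(p))
    for b in np.arange(.02,.26,.015):
        k=(p[:,2]>b)&(p[:,2]<b+.015)
        if k.sum()>3:
            print(round(b,3),k.sum(),"tx",np.percentile(p[k,0],[3,50,97]).round(4),"ty",np.percentile(p[k,1],[3,50,97]).round(4))
E
python3 pip.py side wrist
```

```text
22.425 [0.421  0.1948 0.3082] [-2.000e-04  6.552e-01  7.554e-01 -2.000e-04] [ 0.4 -0.6 -0.9]
side 711
0.02 115 tx [0.0121 0.0299 0.0423] ty [-0.0168 -0.0113  0.0096]
0.035 149 tx [0.0216 0.0396 0.0545] ty [-0.0173 -0.0104  0.0075]
0.05 152 tx [0.0321 0.051  0.0663] ty [-0.0165 -0.01    0.0078]
0.065 130 tx [0.0439 0.0613 0.0725] ty [-0.0175 -0.0105  0.0069]
0.08 80 tx [0.055  0.0705 0.08  ] ty [-0.0155 -0.0092 -0.0015]
0.095 64 tx [0.072  0.0836 0.0917] ty [-0.0107 -0.0077 -0.0024]
0.11 21 tx [0.0832 0.092  0.098 ] ty [-0.011  -0.0067  0.0006]
wrist 9648
0.02 2242 tx [0.0149 0.0326 0.0404] ty [-0.0146  0.0001  0.0137]
0.035 2621 tx [0.0248 0.0424 0.0517] ty [-0.0143  0.0005  0.0139]
0.05 2161 tx [0.0362 0.0541 0.0633] ty [-0.0141  0.0006  0.0142]
0.065 1391 tx [0.0469 0.0638 0.0708] ty [-0.014   0.0002  0.0144]
0.08 497 tx [0.0559 0.0729 0.0779] ty [-0.0137 -0.0026  0.0111]
0.095 566 tx [0.0758 0.0825 0.0893] ty [-0.0083 -0.0022  0.0034]
0.11 170 tx [0.0865 0.0909 0.0939] ty [-0.0075 -0.0017  0.0034]
```

Emit:
servo_tool --commands '[[[9.5, 0, -6.8], 0, 15], [[9.9, 0, -6.3], 0, 15], [[10.2, 0, -5.8], 0, 15], [[10.5, 0, -5.2], 0, 15], [[10.8, 0, -4.7], 0, 15], [[11, 0, -4.1], 0, 15], [[0, 0, 0], 0, 15]]'

```text
time_s: 23.4
eef_pos: [0.4122, 0.2571, 0.3417]
eef_rot: [-0.0, 0.655, 0.756, 0.0]
wrist_force: [0.8, -1.4, -1.2]
opening: 0.277
grasp_force: 60.0
```

```bash
python3 pip.py wrist
```

```text
23.4 [0.4122 0.2571 0.3417] [-2.000e-04  6.546e-01  7.559e-01  4.000e-04] [ 0.8 -1.4 -1.2]
wrist 5858
0.02 1314 tx [0.0147 0.0174 0.0199] ty [-0.0118 -0.0005  0.0106]
0.035 1479 tx [0.0193 0.0226 0.0259] ty [-0.0118 -0.0005  0.0107]
0.05 1214 tx [0.0257 0.0287 0.032 ] ty [-0.0118 -0.0009  0.0105]
0.065 985 tx [0.0318 0.0348 0.038 ] ty [-0.012  -0.0009  0.0103]
0.08 603 tx [0.0378 0.0401 0.0417] ty [-0.0118 -0.0009  0.0104]
0.095 151 tx [0.04   0.0415 0.0432] ty [-0.0098 -0.0042  0.003 ]
0.11 112 tx [0.0398 0.0435 0.0453] ty [-0.0102 -0.0043  0.0017]
```

Emit:
servo_tool --commands '[[[11.2, 0, -3.5], 0, 15], [[11.3, 0, -3], 0, 15], [[11.5, 0, -2.3], 0, 15], [[11.6, 0, -1.7], 0, 15], [[11.7, 0, -1.2], 0, 15], [[11.7, 0, -0.5], 0, 15], [[0, 0, 0], 0, 15]]'

```text
time_s: 24.32
eef_pos: [0.4024, 0.3253, 0.3535]
eef_rot: [-0.0, 0.655, 0.756, 0.0]
wrist_force: [0.2, -1.5, -0.0]
opening: 0.269
grasp_force: 62.3
```

```bash
python3 pip.py wrist side;  python3 -c "
import numpy as np,cv2
c=np.load('last_side.npz');cv2.imwrite('pics/side6.png',cv2.resize(c['color'][120:400,100:380],None,fx=2.1,fy=2.1)[...,::-1])"
```

```text
24.325 [0.4024 0.3253 0.3535] [-2.000e-04  6.547e-01  7.559e-01  1.000e-04] [ 0.2 -1.5 -0. ]
wrist 3739
0.02 846 tx [0.0043 0.0055 0.0064] ty [-0.0118 -0.0009  0.0104]
0.035 942 tx [0.0052 0.0066 0.0075] ty [-0.0118 -0.0005  0.0105]
0.05 755 tx [0.0064 0.0077 0.0086] ty [-0.0117 -0.0009  0.0105]
0.065 613 tx [0.0077 0.0089 0.0098] ty [-0.0118 -0.0009  0.0103]
0.08 506 tx [0.009  0.0102 0.011 ] ty [-0.0117 -0.0007  0.0103]
0.095 65 tx [0.009  0.0106 0.0109] ty [-0.0108  0.0001  0.0105]
0.11 12 tx [0.0056 0.006  0.0064] ty [-0.0067 -0.0042 -0.0017]
side 725
0.02 104 tx [-0.0166  0.      0.0084] ty [-0.0156 -0.0119  0.0082]
0.035 138 tx [-0.0151  0.0004  0.0096] ty [-0.0159 -0.0124  0.0057]
0.05 132 tx [-0.0135  0.0027  0.01  ] ty [-0.0162 -0.0122  0.0073]
0.065 130 tx [-0.0128  0.0027  0.0122] ty [-0.0167 -0.0123  0.0032]
0.08 128 tx [-0.0106  0.0046  0.0133] ty [-0.0163 -0.0122  0.0043]
0.095 78 tx [-0.0091  0.0022  0.0119] ty [-0.0157 -0.0121  0.0036]
0.11 15 tx [-0.0022  0.0053  0.0076] ty [-0.0138 -0.0102 -0.0045]
```

View pics/side6.png

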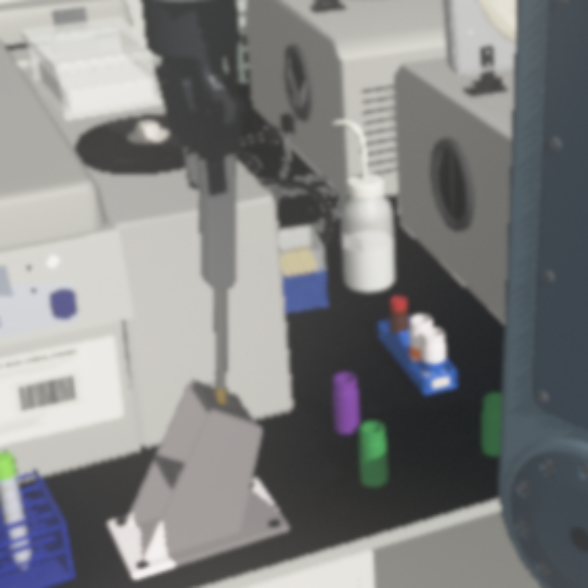

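The pipette is almost upright, with its tip still in the collar at (220,395); about 4.5° of lean remains. I'll push it through the rest.

Emit:
servo_tool --commands '[[[9, 0, -0.5], 0, 15], [[8.7, 0, 0], 0, 15], [[0, 0, 0], 0, 15], [[0, 0, 0], 0, 15]]'

```text
time_s: 24.92
eef_pos: [0.4, 0.3421, 0.354]
eef_rot: [-0.0, 0.655, 0.756, 0.0]
wrist_force: [-0.5, -0.7, -1.3]
opening: 0.273
grasp_force: 62.7
```

```bash
python3 pip.py wrist|grep -v "0.1[0-9]* "
```

```text
24.925 [0.4    0.3421 0.354 ] [-2.000e-04  6.550e-01  7.556e-01  0.000e+00] [-0.5 -0.7 -1.3]
wrist 3233
```

```bash
python3 pip.py wrist
```

```text
24.975 [0.4   0.342 0.354] [-2.000e-04  6.551e-01  7.555e-01  1.000e-04] [-0.1 -1.2 -1.2]
wrist 3263
0.02 724 tx [0.0017 0.0029 0.0034] ty [-0.0116 -0.0005  0.0104]
0.035 827 tx [0.0018 0.003  0.0036] ty [-0.0117 -0.0009  0.0104]
0.05 662 tx [0.0018 0.003  0.0035] ty [-0.0117 -0.0004  0.0104]
0.065 546 tx [0.0021 0.0031 0.0036] ty [-0.0117 -0.0004  0.0103]
0.08 436 tx [0.0021 0.0032 0.0037] ty [-0.0117 -0.0009  0.0104]
0.095 67 tx [0.0025 0.0031 0.0033] ty [-0.0108 -0.0004  0.0101]
```

Upright to within 0.3°. I'll lift it clear and carry it over the blue vial at a safe height.

Emit:
servo_tool --commands '[[[0, 0, -10], 0, 15], [[0, 0, -15], 0, 15], [[0, 0, -20], 0, 15], [[0, 0, -25], 0, 15], [[0, 0, -20], 0, 15], [[-12, 4.3, 0], 0, 15], [[-25, 8.9, 0], 0, 15], [[-25, 8.9, 0], 0, 15], [[-25, 8.9, 0], 0, 15], [[-25, 8.9, 0], 0, 15], [[-25, 8.9, 0], 0, 15], [[-25, 8.9, 0], 0, 15], [[-25, 8.9, 0], 0, 15], [[-25, 8.9, 0], 0, 15], [[-25, 8.9, 0], 0, 15], [[-25, 8.9, 0], 0, 15], [[-18, 6.3, 0], 0, 15], [[-12, 4.2, 0], 0, 15], [[0, 0, 0], 0, 15], [[0, 0, 0], 0, 15]]'

```text
time_s: 27.52
eef_pos: [0.544, 0.068, 0.4441]
eef_rot: [-0.0, 0.655, 0.756, 0.0]
wrist_force: [0.0, 1.0, -0.6]
opening: 0.272
grasp_force: 62.7
```

```bash
cat > tip.py <<'E'
from h import *
from scipy.spatial.transform import Rotation as Ro
o=ctrl.get_obs();T=o["eef_pos"];w,x,y,z=o["eef_rot"];R=Ro.from_quat([x,y,z,w]).as_matrix();print(o["time_s"],T.round(4),o["eef_rot"].round(4))
for n in("wrist","side","scene"):
    c=ctrl.camera(n);W=cloud(c);np.savez("last_"+n,**c);L=(W-T)@R
    m=(abs(L[...,1])<.025)&(L[...,2]>.024)&(L[...,2]<.26)&(L[...,0]>-.04)&(L[...,0]<.03)&(W[...,2]>.075)
    p=L[m];print(n,len(p),"zmax",p[:,2].max() if len(p) else 0)
    for b in np.arange(.025,.26,.015):
        k=(p[:,2]>b)&(p[:,2]<b+.015)
        if k.sum()>2: print(round(b,3),k.sum(),"tx",np.percentile(p[k,0],[3,50,97]).round(4),"ty",np.percentile(p[k,1],[3,50,97]).round(4))
E
python3 tip.py; python3 -c "
import numpy as np,cv2
a=np.load('last_side.npz')['color'][60:360,200:400];b=np.load('last_scene.npz')['color'][120:320,220:400]
a=cv2.resize(a,(400,600),interpolation=2);b=cv2.resize(b,(400,444),interpolation=2);b=np.vstack([b,np.zeros((156,400,3),np.uint8)])
cv2.imwrite('pics/duo7.png',np.hstack([a,b])[...,::-1])"
```

```text
27.525 [0.544  0.068  0.4441] [-1.000e-04  6.550e-01  7.557e-01  1.000e-04]
wrist 3900 zmax 0.2425597182933427
0.025 968 tx [0.0021 0.0031 0.0036] ty [-0.0117 -0.0009  0.0103]
0.04 777 tx [0.002  0.0032 0.0037] ty [-0.0117 -0.0009  0.0104]
0.055 620 tx [0.0023 0.0033 0.0038] ty [-0.0117 -0.0004  0.0102]
0.07 517 tx [0.0023 0.0034 0.0039] ty [-0.0116 -0.0009  0.0105]
0.085 324 tx [0.0025 0.0035 0.004 ] ty [-0.0115 -0.0004  0.0103]
0.1 5 tx [-0.0026 -0.0026 -0.0025] ty [-0.0056 -0.0045 -0.0028]
0.115 125 tx [-0.0059 -0.003  -0.0024] ty [-0.0091 -0.004   0.0009]
0.13 127 tx [-0.0066 -0.0034 -0.0024] ty [-0.0096 -0.0041  0.0016]
0.145 102 tx [-0.006  -0.0033 -0.0024] ty [-0.0091 -0.0037  0.0011]
0.16 83 tx [-0.0066 -0.0034 -0.0026] ty [-0.0089 -0.0038  0.0012]
0.175 67 tx [-0.0057 -0.0035 -0.0026] ty [-0.0086 -0.004   0.0005]
0.19 56 tx [-0.0063 -0.0035 -0.0026] ty [-0.0081 -0.0037  0.0006]
0.205 48 tx [-0.0076 -0.0035 -0.0022] ty [-0.0091 -0.0042  0.0006]
0.22 18 tx [-0.0052 -0.0041 -0.0034] ty [-0.0069 -0.004  -0.0019]
0.235 7 tx [-0.0054 -0.005  -0.0046] ty [-0.0061 -0.0045 -0.0029]
side 0 zmax 0
scene 209 zmax 0.24245663645561608
0.07 9 tx [-0.0197 -0.009   0.0019] ty [-0.0159 -0.0118 -0.0097]
0.085 44 tx [-0.0205 -0.0076  0.0032] ty [-0.0144 -0.0105 -0.0038]
0.1 21 tx [-0.016  -0.0073 -0.0023] ty [-0.014  -0.0093 -0.0016]
0.115 20 tx [-0.0129 -0.0072 -0.0027] ty [-0.01   -0.0068 -0.0021]
0.13 20 tx [-0.0126 -0.0087 -0.0044] ty [-0.0119 -0.0066 -0.0033]
0.145 18 tx [-0.0121 -0.0072 -0.0037] ty [-0.0094 -0.0078 -0.0034]
0.16 16 tx [-0.0123 -0.0074 -0.0032] ty [-0.0107 -0.0075 -0.0037]
0.175 19 tx [-0.0121 -0.0077 -0.0031] ty [-0.0116 -0.0059 -0.0012]
0.19 16 tx [-0.0116 -0.0073 -0.0037] ty [-0.0084 -0.0055 -0.0014]
0.205 14 tx [-0.0121 -0.0074 -0.0033] ty [-0.0077 -0.0036  0.0006]
0.22 9 tx [-0.0086 -0.0058 -0.005 ] ty [-0.0084 -0.0058 -0.0021]
0.235 3 tx [-0.0082 -0.0078 -0.006 ] ty [-0.0065 -0.0042 -0.001 ]
```

View pics/duo7.png

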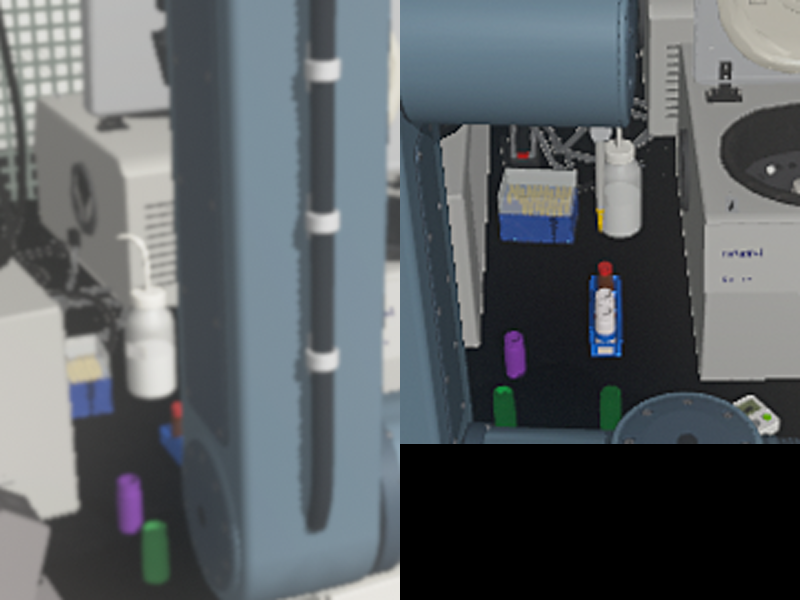

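Left half (side): the arm hides the pipette. Right half (scene): the upright pipette's yellow tip is at (600,220), and the vials are in the carrier near (605,310). I'll lower it and check the tip against the mouth.

Emit:
servo_tool --commands '[[[-1.2, 0.2, 15], 0, 15], [[-1.2, 0.2, 25], 0, 15], [[0, 0, 25], 0, 15], [[0, 0, 20], 0, 15], [[0, 0, 10], 0, 15], [[0, 0, 0], 0, 15], [[0, 0, 0], 0, 15], [[0, 0, 0], 0, 15]]'

```text
time_s: 28.68
eef_pos: [0.5453, 0.0651, 0.3501]
eef_rot: [0.001, 0.655, 0.756, 0.0]
wrist_force: [1.0, 0.7, -1.1]
opening: 0.274
grasp_force: 62.7
```

Run:
```python
from h import *
from scipy.optimize import least_squares
o=ctrl.get_obs();T=o["eef_pos"];print(o["time_s"],T.round(4))
for n in("wrist","scene"):
    c=ctrl.camera(n);W=cloud(c);np.savez("last_"+n,**c)
    m=(np.hypot(W[...,0]-.541,W[...,1]-.058)<.02)
    t=W[m&(W[...,2]>.09)&(W[...,2]<.14)]
    print(n,"tip z",t[:,2].min() if len(t) else 0)
    for a in(.1,.11,.12,.13):
        k=t[(t[:,2]>a)&(t[:,2]<a+.01)]
        if len(k): print(" ",a,len(k),k.mean(0).round(4))
    v=W[m&(W[...,2]>.05)&(W[...,2]<.072)]; r=cv2.minEnclosingCircle((v[:,:2]*1000).astype(np.float32)); print(" rim",len(v),np.round(r[0],1),r[1],np.percentile(v[:,2],98))
    b=W[m&(W[...,2]>.024)&(W[...,2]<.047)]
    if len(b)>20: print(" body",least_squares(lambda q:np.hypot(b[:,0]-q[0],b[:,1]-q[1])-.0135,[.5415,.0575],loss="soft_l1",f_scale=.001).x.round(4),len(b))
a=np.load('last_wrist.npz')['color'][150:390,200:440];b=np.load('last_scene.npz')['color'][180:290,270:360]
cv2.imwrite('pics/duo8.png',np.hstack([cv2.resize(a,(400,400),interpolation=2),cv2.resize(b,(327,400),interpolation=2)])[...,::-1])
```

```text
28.675 [0.5453 0.0651 0.3501]
wrist tip z 0.10909664652754442
  0.1 2 [0.5424 0.0595 0.1091]
  0.11 10 [0.5424 0.0598 0.1162]
  0.12 13 [0.5419 0.0603 0.126 ]
  0.13 18 [0.5422 0.0609 0.1373]
 rim 271 [542.1  58.2] 12.834165573120117 0.06537184410491519
 body [0.5393 0.0616] 347
scene tip z 0.1045706706467044
  0.1 1 [0.5459 0.0582 0.1046]
  0.11 2 [0.5387 0.0582 0.1163]
  0.12 8 [0.5407 0.0569 0.1259]
  0.13 8 [0.5416 0.0574 0.1363]
 rim 68 [543.3  59. ] 17.532867431640625 0.06907466067528897
 body [0.544  0.0575] 58
```

View pics/duo8.png

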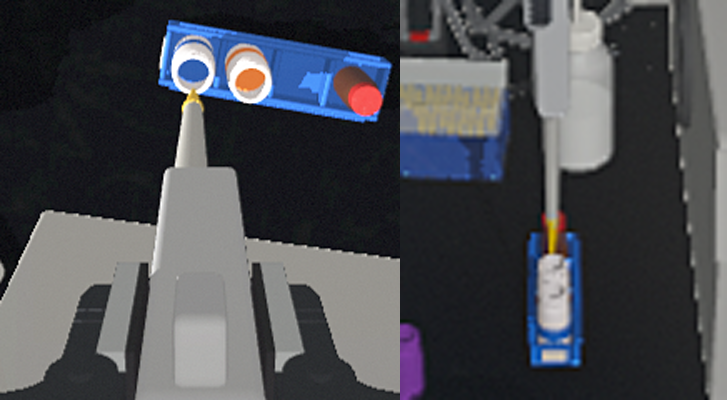

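The tip sits at about (0.542, 0.058), within about 1 mm of the blue vial's mouth at (0.542, 0.058), and roughly 42 mm above it. I'll lower it a little and let it settle.

Emit:
servo_tool --commands '[[[0, 0, 5], 0, 15], [[0, 0, 7], 0, 15], [[0, 0, 5], 0, 15], [[0, 0, 0], 0, 15], [[0, 0, 0], 0, 15], [[0, 0, 0], 0, 15], [[0, 0, 0], 0, 15], [[0, 0, 0], 0, 15], [[0, 0, 0], 0, 15]]'

```text
time_s: 29.9
eef_pos: [0.5449, 0.0652, 0.3321]
eef_rot: [0.0, 0.655, 0.755, 0.0]
wrist_force: [-0.1, -0.7, -0.5]
opening: 0.271
grasp_force: 62.7
```

Run:
```python
from h import *
o=ctrl.get_obs();print(o["eef_pos"].round(4),np.abs(o["dq"]).max(),o["grasp_force"])
W=cloud(ctrl.camera("wrist"))
t=W[(np.hypot(W[...,0]-.542,W[...,1]-.059)<.012)&(W[...,2]>.075)&(W[...,2]<.105)];print(t[np.argsort(t[:,2])[:5]].round(4))
print(ctrl.hand_in())
```

```text
[0.5449 0.0652 0.3321] 0.001972199593966565 62.66826586565003
[[0.542  0.0595 0.0903]
 [0.5412 0.0594 0.0908]
 [0.543  0.0593 0.0927]
 [0.5403 0.0595 0.0952]
 [0.5412 0.0598 0.0958]]
the job is handed in; nothing more can be done
None
```

I handed the job in at about 30 s with no verdict shown: the blue vial stands in cell 1 and the orange in cell 2, both released, and the pipette is held still and upright, its tip measured within about 1 mm of centre and about 25 mm above the blue vial's mouth.

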